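# Fetch the flask from behind the bottles for weighing

### The job

The round-bottom flask has to go on the balance, but three reagent bottles crowd it in the white tray: first stand all three bottles on the empty steel tray, then lift the flask out and seat it upright in the cork ring on the balance, and last put every bottle back in the white tray on the very spot where it stood. Set everything down upright without dropping or tipping it, and leave the tube rack, the petri dish and the slide box where they are.

Things in the scene. Friction and masses are not known exactly. Their poses are not given: they have to be found in the camera images.
- flask: clear 100 ml round-bottom glass flask with a blue stopper, 0.1 to 0.2 kg, its weight low in the ball. A ball 60 mm in diameter, above it a neck 25 mm in diameter up to a rim (29 mm) at 96 to 101 mm, stopper 29 mm in diameter up to 112 mm; grip the neck, 65 to 95 mm up. Origin: the lowest point of the ball, on the axis; z runs up the neck. It starts seated in a cork ring fixed in the white tray
- amber_bottle: dark brown 250 ml reagent bottle with a black screw cap and a paper label. 140 mm high: body 62 mm in diameter up to 92 mm, shoulder up to 107 mm, cap 34 mm in diameter from 114 to 140 mm (grip it there). About 0.3 kg. Origin: centre of the underside, z up. At the start it is one of three standing round the flask in the white tray, 72 mm from its axis; which stands where varies
- yellow_bottle: yellow 250 ml reagent bottle with a white screw cap and a paper label. 140 mm high: body 62 mm in diameter up to 92 mm, shoulder up to 107 mm, cap 34 mm in diameter from 114 to 140 mm (grip it there). About 0.3 kg. Origin: centre of the underside, z up. At the start it is one of three standing round the flask in the white tray, 72 mm from its axis; which stands where varies
- white_bottle: white 250 ml reagent bottle with a red screw cap and a paper label. 140 mm high: body 62 mm in diameter up to 92 mm, shoulder up to 107 mm, cap 34 mm in diameter from 114 to 140 mm (grip it there). About 0.3 kg. Origin: centre of the underside, z up. At the start it is one of three standing round the flask in the white tray, 72 mm from its axis; which stands where varies
- bottle_tray: white storage tray, 170 mm (its x) by 220 mm (its y), 22 mm high, walls and floor 4 mm thick, does not move. Origin: centre of its underside, z up. A cork ring like the one on the balance is fixed on its floor at x = +37 mm, y = 0; the three bottles stand at about (-35, 0), (13, 68) and (13, -68) mm
- steel_tray: empty shallow steel tray, 120 mm (its x) by 250 mm (its y), 16 mm high, walls and floor 4 mm thick, does not move. Origin: centre of its underside, z up. The side area: three bottles stand in it in a row along its y, 80 mm apart
- weighing_ring: brown cork ring fixed on the pan of the cream balance (230 x 170 mm; 155 mm of it to the ring's -x, 75 mm to +x). 64 mm in diameter, 24 mm high, its top a 45 degree hollow cone, 54 mm wide narrowing to 28 mm, which centres the flask's ball; seated, the flask's origin is 9 mm above the ring's and its top 185 mm above the bench. Origin: centre of the underside, 64 mm above the bench, z up
- tube_rack: bystander: white rack of capped test tubes, 60 mm (its x) by 150 mm (its y), 99 mm high. Origin: centre of its underside. To be left alone
- petri_dish: bystander: pink petri dish, 64 mm in diameter, 16 mm high. Origin: centre of its underside. To be left alone
- slide_box: bystander: blue slide box, 97 by 87 mm, 34 mm high. Origin: centre of its underside. To be left alone
Mind the look-alikes: they are no part of the job. Of the things that look like the amber_bottle, the largest one is meant.

How it is judged:
On the way, in this order (a step that is already met when the one before it is completed fails the run):
1. all three bottles stand upright on the steel tray, let go, while the flask is still in its place (within 12 mm) (x of amber_bottle in the frame of steel_tray between -0.06 and 0.06 m and y of amber_bottle in the frame of steel_tray between -0.125 and 0.125 m and z of each of amber_bottle, yellow_bottle, white_bottle in the frame of steel_tray below 0.01 m and angle between each of amber_bottle, yellow_bottle, white_bottle's own z axis and vertical below 0.12 rad and contact force between each of amber_bottle, yellow_bottle, white_bottle and the fingers below 0.1 N and linear speed of each of amber_bottle, yellow_bottle, white_bottle below 0.05 m/s and x of yellow_bottle in the frame of steel_tray between -0.06 and 0.06 m and y of yellow_bottle in the frame of steel_tray between -0.125 and 0.125 m and x of white_bottle in the frame of steel_tray between -0.06 and 0.06 m and y of white_bottle in the frame of steel_tray between -0.125 and 0.125 m and distance of flask from where it was at the start of the episode below 0.012 m), for 0.2 s.
2. the flask is seated upright in the cork ring on the balance and let go, with all three bottles still on the steel tray (horizontal distance between flask and weighing_ring below 0.008 m and z of flask in the frame of weighing_ring between 0.004 and 0.014 m and angle between flask's own z axis and vertical below 0.17 rad and contact force between each of flask, amber_bottle, yellow_bottle, white_bottle and the fingers below 0.1 N and linear speed of flask below 0.03 m/s and x of amber_bottle in the frame of steel_tray between -0.06 and 0.06 m and y of amber_bottle in the frame of steel_tray between -0.125 and 0.125 m and z of each of amber_bottle, yellow_bottle, white_bottle in the frame of steel_tray below 0.01 m and angle between each of amber_bottle, yellow_bottle, white_bottle's own z axis and vertical below 0.12 rad and linear speed of each of amber_bottle, yellow_bottle, white_bottle below 0.05 m/s and x of yellow_bottle in the frame of steel_tray between -0.06 and 0.06 m and y of yellow_bottle in the frame of steel_tray between -0.125 and 0.125 m and x of white_bottle in the frame of steel_tray between -0.06 and 0.06 m and y of white_bottle in the frame of steel_tray between -0.125 and 0.125 m), for 0.2 s.
At the end, for the whole second after the job is handed in: The flask sits at rest in the balance's cork ring, within 8 mm of its centre, fully down (origin 4 to 14 mm above the ring's) and upright within 0.17 rad; each bottle stands at rest within 15 mm of where it stood at the start, upright within 0.1 rad; all are released (horizontal distance between flask and weighing_ring below 0.008 m and z of flask in the frame of weighing_ring between 0.004 and 0.014 m and angle between flask's own z axis and vertical below 0.17 rad and contact force between flask and the fingers below 0.1 N and linear speed of each of flask, amber_bottle, yellow_bottle, white_bottle below 0.03 m/s and distance of each of amber_bottle, yellow_bottle, white_bottle from where it was at the start of the episode below 0.015 m and angle between each of amber_bottle, yellow_bottle, white_bottle's own z axis and vertical below 0.1 rad); the robot touches nothing.
It fails at once if the tube rack, petri dish or slide box is shifted by more than 15 mm (distance of any of tube_rack, petri_dish, slide_box from where it was at the start of the episode above 0.015 m).
It fails at once if a bottle or the flask is tipped by more than 0.7 rad (angle between any of amber_bottle, yellow_bottle, white_bottle, flask's own z axis and vertical above 0.7 rad).
It fails at once if a bottle or the flask is dropped: it falls faster than 0.6 m/s, out of the gripper ((linear speed of amber_bottle above 0.6 m/s and contact force between amber_bottle and the fingers below 0.05 N) or (linear speed of yellow_bottle above 0.6 m/s and contact force between yellow_bottle and the fingers below 0.05 N) or (linear speed of white_bottle above 0.6 m/s and contact force between white_bottle and the fingers below 0.05 N) or (linear speed of flask above 0.6 m/s and contact force between flask and the fingers below 0.05 N)).
It also fails if it takes over 144 s, if anything falls off the work surface, if the arm or the gripper's body presses on something with over 40 N, if the wrist force passes 120 N, or if a joint passes its speed limit or range.

### The arm

A 6-joint arm with a two-finger parallel gripper is mounted at the origin on the work surface. World frame = base frame: x ahead of the robot, y to its left, z up, the work surface at z = 0. Lengths are in m, angles in rad, forces in N, time in s.
With the tool pointing down it reaches from about 0.375 to 0.975 m from the base axis. Payload 3.8 kg.
Tool frame: the origin (TCP) lies at the very end of the fingers, on their centre line; the grasp point (between the pads) lies 19 mm behind it (bot.pinch_z is the distance from the TCP to the grasp point, in m); x points along the fingers, y is the direction in which the jaws open and shut, and the axes are right-handed (so a half turn about x gives the same grasp; the last joint's range is limited). The gripper opens to 85 mm and grips with 20 to 120 N. Pads are 22 mm wide; open, the fingers measure 114 mm over their backs; the gripper's body (76 mm by 85 mm) begins 54 mm behind the grasp point. The pads swing forward as they close: fully open they stand 13 mm farther back than shut.
Start: joints at [-1.202, 0.264, 1.604, -0, 1.274, -0.037], TCP at [0.266, -0.62, 0.194] pointing down, gripper open.
Joint ranges: [-2.63, 2.63], [-0.94, 2.18], [0.31, 2.57], [-1.31, 4.45], [0, 2.66], [-2.55, 2.55]. Speed limits (rad/s): [2.57, 2.57, 3.14, 3.14, 3.14, 3.14].

### API

Orientations are given as a rotation vector (axis times angle).
In Python, from workcell import monitor, imaging, finish_job, bot gives the robot as it stands.
- The arm moves only by the tool jog_arm, never from a script. Its argument "rows" is a list of rows, each a list of 7 numbers: the shift along the tool's x, y, z in m, then the turn, a rotation vector about the tool's x, y, z in rad, then the opening in per cent of the stroke, from 0 (shut) to 100 (fully open). A call has 1 to 20 rows; each row is the pose to reach, as a shift and turn from the pose measured when the call began, along the tool's axes at that moment; what a row does not reach only later rows make up. A row lasts 1/10 s, in which the tool goes at most 50 mm and 8.59 degrees, less where a joint would pass 70% of its speed; a pose out of reach is approached as far as the arm can. A call with a gripper value outside its range is refused whole. The fingers move at their own pace and stop on an object; "force" is the grip in N (left out, the last holds). Time passes only in rows, so rows that repeat a pose let the fingers close. It gives the time, the measured TCP pose, the force and the opening at its end, in the units of the state.
- monitor.read_state(): the state, without advancing time (a new reading comes with each control period).
- imaging.read_camera(name): name is "scene" or "top" or "wrist"; returns the picture (384x512x3 uint8, blue, green, red); there is no depth.
- imaging.camera_params(name): a dict with "fx", "fy", "cx", "cy" (pixels), "T" (4x4, takes a point from camera to world coordinates); the wrist camera has in their place "T_tool_cam" (4x4, takes a point from camera to tool coordinates, whose origin is the TCP and whose axes are the tool frame's). Camera axes: x right, y down, z forward; pixel columns grow to the right and rows downward; lengths in m; the calibration is good to about 2 mm. A picture is of the moment at which its call begins: read the wrist's pose just before it. camera_params takes no time and is no camera call.
- finish_job(): hands the job in, once; it reports no verdict.
The state is a dict: "time": time; "q": joint angles; "joint_vel": joint speeds; "joint_torque": joint torques, N m; "tool_pos": TCP position; "tcp_rot": TCP orientation; "wrist_force": force on the tool from outside, world axes, zero at the start; "torque": the same for the moment, N m; "width": opening from 0.0 (shut) to 1.0 (fully open).
Only numpy, scipy, OpenCV 4.12 (cv2) and the standard library are available. Lean on these libraries where they do the work, as an engineer would, in place of code of your own. Each camera call takes 0.05 s, during which the arm holds its last target. There are 200 camera calls.

## Working session

There is one attempt and no reset: what is moved stays moved. The work goes in short steps, Python scripts to look and compute and a tool call to move; the robot and the scene stay as the last step left them, time stands still between calls to the robot, and variables do not carry over. Pictures are saved under pics/ and viewed, about 12 in all and at most 16, crops included, and the job is handed in when it is done.

Besides the shell and the picture viewer there is one more tool, called after "Call:" in YAML: its name, and indented under it one key for each argument. jog_arm: Moves the arm, as the interface text tells. Its arguments: {"type":"object","properties":{"rows":{"type":"array","items":{"type":"array","items":{"type":"number"}}},"force":{"type":"number"}},"required":["rows"]}

```bash
ls; mkdir -p pics; python3 - <<'E'
from workcell import monitor, imaging, bot
import cv2, numpy as np
s=monitor.read_state(); print({k:np.round(v,3).tolist() for k,v in s.items()})
for n in ("top","scene"):
    im=imaging.read_camera(n); cv2.imwrite(f"pics/{n}0.png",im)
    p=imaging.camera_params(n); print(n,{k:np.round(v,4).tolist() for k,v in p.items()})
print({k:np.round(v,4).tolist() for k,v in imaging.camera_params("wrist").items()})
print([a for a in dir(bot) if a[0]!='_'], bot.pinch_z)
E
```

```text
pics
{'time': 0.0, 'q': [-1.202, 0.265, 1.605, -0.0, 1.274, -0.037], 'joint_vel': [-0.002, -0.002, -0.001, 0.001, -0.001, 0.0], 'joint_torque': [-0.001, -51.512, -36.732, -0.0, 0.013, 0.0], 'tool_pos': [0.266, -0.619, 0.193], 'tcp_rot': [1.999, 0.414, -1.999], 'wrist_force': [-0.535, -0.74, 0.131], 'torque': [-0.011, 0.032, 0.002], 'width': 0.996}
top {'fx': 407.5481, 'fy': 407.5481, 'cx': 253.0312, 'cy': 194.3696, 'T': [[0.0064, -0.9705, 0.2411, 0.3178], [-1.0, -0.0078, -0.0046, 0.0561], [0.0063, -0.241, -0.9705, 1.1286], [0.0, 0.0, 0.0, 1.0]]}
scene {'fx': 405.3952, 'fy': 405.3952, 'cx': 258.2574, 'cy': 191.5097, 'T': [[0.3728, 0.7397, -0.5602, 1.3146], [0.9278, -0.29, 0.2346, -0.2594], [0.0111, -0.6072, -0.7945, 1.135], [0.0, 0.0, 0.0, 1.0]]}
{'fx': 268.2768, 'fy': 268.2768, 'cx': 259.9301, 'cy': 188.4971, 'T_tool_cam': [[-0.0012, -0.3077, 0.9515, -0.1801], [1.0, -0.0003, 0.0012, 0.0], [-0.0001, 0.9515, 0.3077, -0.0794], [0.0, 0.0, 0.0, 1.0]]}
['MotionError', 'pinch_z'] 0.0187
```

View pics/top0.png

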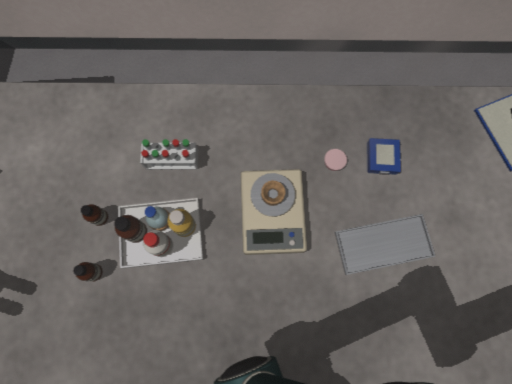

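View pics/scene0.png

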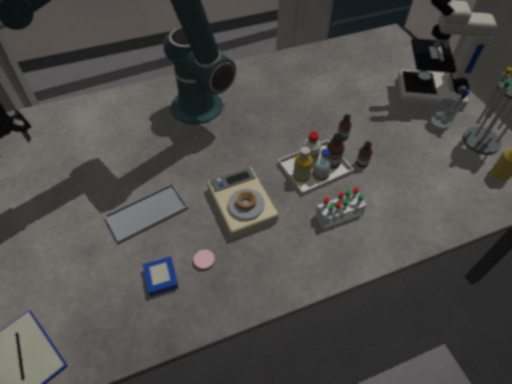

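The top view shows the white tray at about (160,233) with amber at (130,230), yellow at (180,223), white with its red cap at (155,243) and the flask at (156,214). The small look-alike bottles are at (95,214) and (88,271). The balance ring is at (273,193) and the steel tray at (384,245). The scene view agrees.

```bash
cat > h.py <<'E'
import numpy as np, cv2
from workcell import monitor, imaging, bot
from scipy.spatial.transform import Rotation as R
def cam(n):
    p=imaging.camera_params(n); s=monitor.read_state()
    if n=="wrist":
        T=np.eye(4); T[:3,:3]=R.from_rotvec(s["tcp_rot"]).as_matrix(); T[:3,3]=s["tool_pos"]
        T=T@p["T_tool_cam"]
    else: T=np.array(p["T"])
    return p,T
def ray(p,T,u,v):
    d=T[:3,:3]@np.array([(u-p["cx"])/p["fx"],(v-p["cy"])/p["fy"],1]); return T[:3,3],d
def onz(p,T,u,v,z):
    o,d=ray(p,T,u,v); return (o+d*(z-o[2])/d[2])[:2]
def proj(p,T,X):
    c=T[:3,:3].T@(np.asarray(X)-T[:3,3]); return p["fx"]*c[0]/c[2]+p["cx"],p["fy"]*c[1]/c[2]+p["cy"]
def goal(xyz,yaw):
    """shift (tool axes) and turn to put TCP at xyz, tool down, jaws (tool y) at world angle yaw (mod pi)"""
    s=monitor.read_state(); R0=R.from_rotvec(s["tcp_rot"]).as_matrix()
    best=None
    for k in (0,np.pi):
        y=np.array([np.cos(yaw+k),np.sin(yaw+k),0]); x=np.array([0,0,-1.]); M=np.c_[x,y,np.cross(x,y)]
        r=R.from_matrix(R0.T@M).as_rotvec()
        if best is None or np.linalg.norm(r)<np.linalg.norm(best): best=r
    print("shift",np.round(R0.T@(np.array(xyz)-s["tool_pos"]),4).tolist(),"turn",np.round(best,4).tolist())
E
python3 - <<'E'
from h import *
p,T=cam("top")
for n,u,v,z in [("amber",124,221,.144),("yellow",177,215,.144),("white",151,239,.144),("flask",150,210,.125),("ring",273,193,.088),("wt",120,205,.022),("wt",200,201,.022),("wt",203,262,.022),("wt",120,267,.022),
 ("st",336,239,.016),("st",421,217,.016),("st",432,249,.016),("st",346,272,.016),("slide",384,156,.034),("petri",336,159,.016),("rack",169,150,.09),("sm1",90,208,.1),("sm2",82,267,.1)]:
    print(n,np.round(onz(p,T,u,v,z),3))
s=monitor.read_state(); M=R.from_rotvec(s["tcp_rot"]).as_matrix(); print(M.round(3))
im=cv2.imread("pics/top0.png")
cv2.imwrite("pics/topc.png",np.vstack([cv2.resize(im[190:280,75:215],None,fx=4,fy=4,interpolation=cv2.INTER_CUBIC)]))
goal([.5,.2,.30],0); goal([.45,-.2,.3],0)
E
```

```text
amber [0.493 0.366]
yellow [0.509 0.238]
white [0.449 0.298]
flask [0.525 0.31 ]
ring [ 0.58  -0.001]
wt [0.559 0.42 ]
wt [0.572 0.198]
wt [0.405 0.184]
wt [0.39  0.405]
st [ 0.47  -0.177]
st [ 0.533 -0.417]
st [ 0.444 -0.439]
st [ 0.381 -0.201]
slide [ 0.705 -0.32 ]
petri [ 0.701 -0.187]
rack [0.697 0.278]
sm1 [0.534 0.47 ]
sm2 [0.384 0.475]
[[-0.001  0.395 -0.919]
 [ 0.002 -0.919 -0.395]
 [-1.    -0.002 -0.   ]]
shift [-0.1056, -0.6609, -0.5383] turn [-1.1651, -0.0013, 0.0017]
shift [-0.1063, -0.3131, -0.3345] turn [-1.1651, -0.0013, 0.0017]
```

View pics/topc.png

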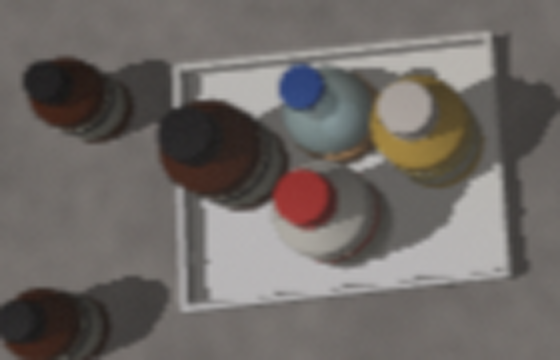

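The tray crop confirms the cap pixels at top (122,223), (176,217) and (151,239), and the stopper at (150.5,212). I'm moving now to measure with the wrist camera, over the ring first and then the tray.

Call:
jog_arm:
  rows:
    - [-0.08,0,0,0,0,0,100]
    - [-0.165,-0.06,-0.06,-0.2,0,0,100]
    - [-0.165,-0.41,-0.41,-1.165,0,0,100]
    - [-0.165,-0.41,-0.41,-1.165,0,0,100]
    - [-0.165,-0.41,-0.41,-1.165,0,0,100]
    - [-0.165,-0.41,-0.41,-1.165,0,0,100]
    - [-0.165,-0.41,-0.41,-1.165,0,0,100]
    - [-0.165,-0.41,-0.41,-1.165,0,0,100]
    - [-0.165,-0.41,-0.41,-1.165,0,0,100]
    - [-0.165,-0.41,-0.41,-1.165,0,0,100]
    - [-0.165,-0.41,-0.41,-1.165,0,0,100]
    - [-0.165,-0.41,-0.41,-1.165,0,0,100]
    - [-0.165,-0.41,-0.41,-1.165,0,0,100]
    - [-0.165,-0.41,-0.41,-1.165,0,0,100]
    - [-0.165,-0.41,-0.41,-1.165,0,0,100]
    - [-0.165,-0.41,-0.41,-1.165,0,0,100]
    - [-0.165,-0.41,-0.41,-1.165,0,0,100]

```text
time: 1.8
tool_pos: [0.4805, -0.0826, 0.3583]
tcp_rot: [1.211, 1.211, -1.211]
wrist_force: [0.2, 0.2, -0.3]
width: 1.005
```

```bash
python3 - <<'E'
from h import *
p,T=cam("wrist"); im=imaging.read_camera("wrist"); cv2.imwrite("pics/w1.png",im); np.save("w1T.npy",T)
print(monitor.read_state()["tool_pos"],T.round(3))
print(proj(p,T,[.58,0,.088]),proj(p,T,[.447,.3,.144]))
E
```

```text
[ 0.48059278 -0.08267465  0.35842989] [[ 1.    -0.001 -0.002  0.482]
 [-0.002 -0.952 -0.307 -0.004]
 [-0.002  0.307 -0.952  0.538]
 [ 0.     0.     0.     1.   ]]
(np.float64(322.213400851199), np.float64(99.26834327344379)) (np.float64(227.16325787386654), np.float64(-201.47434214394957))
```

Call:
jog_arm:
  rows:
    - [0,0,-0.04,0,0,0,100]
    - [0,0,-0.08,0,0,0,100]
    - [0,0,-0.12,0,0,0,100]
    - [0,0,-0.16,0,0,0,100]
    - [0,0,-0.2,0,0,0,100]
    - [0,0,-0.25,0,0,0,100]
    - [0,0,-0.3,0,0,0,100]
    - [0,0,-0.3,0,0,0,100]
    - [0,0,-0.3,0,0,0,100]
    - [0,0,-0.3,0,0,0,100]

```text
time: 2.85
tool_pos: [0.4816, 0.2156, 0.3587]
tcp_rot: [1.212, 1.209, -1.213]
wrist_force: [-0.0, 1.2, 0.6]
width: 0.996
```

```bash
python3 - <<'E'
from h import *
p,T=cam("wrist"); im=imaging.read_camera("wrist"); cv2.imwrite("pics/w2.png",im); np.save("w2T.npy",T)
print(monitor.read_state()["tool_pos"],T.round(3))
for X in ([.49,.37,.144],[.499,.235,.144],[.447,.3,.144],[.519,.304,.125]): print(proj(p,T,X))
a=cv2.imread("pics/w1.png"); cv2.imwrite("pics/w12.png",cv2.resize(np.hstack([a,im]),(800,300),interpolation=cv2.INTER_AREA))
E
```

```text
[0.48167076 0.21546061 0.35889718] [[ 1.    -0.003 -0.003  0.483]
 [-0.004 -0.951 -0.308  0.294]
 [-0.002  0.308 -0.951  0.539]
 [ 0.     0.     0.     1.   ]]
(np.float64(265.67419738402776), np.float64(41.283391958362046))
(np.float64(271.5859543130673), np.float64(144.2415593164446))
(np.float64(234.71998041041346), np.float64(97.6751512717845))
(np.float64(285.2366751104176), np.float64(94.74302270404165))
```

View pics/w12.png

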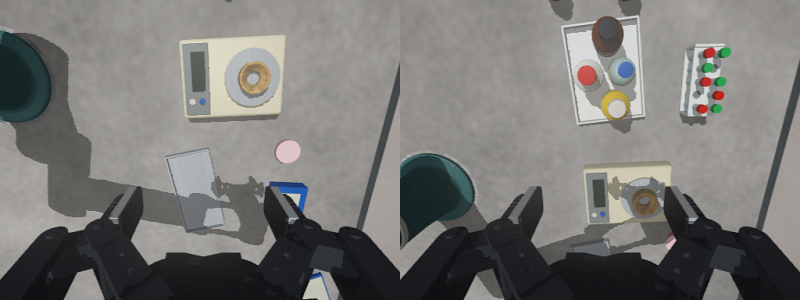

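The wrist pictures show the tray clearly. In the right-hand one (full resolution), the caps are at about amber (265,38), red (239,97) and white (277,138), with the blue stopper at (288,89). In the left-hand one the ring is at (325,99). Next I'm refining these with colour masks.

```bash
cat > seg.py <<'E'
from h import *
def blob(im,seed,lo,hi,win=22,hsv=True):
    """centre of min enclosing circle of the mask blob nearest seed"""
    h=cv2.cvtColor(im,cv2.COLOR_BGR2HSV); m=cv2.inRange(h,np.array(lo),np.array(hi))
    if lo[0]>hi[0]: m=cv2.inRange(h,np.array([lo[0],lo[1],lo[2]]),np.array([180,hi[1],hi[2]]))|cv2.inRange(h,np.array([0,lo[1],lo[2]]),np.array(hi))
    k=np.zeros_like(m); cv2.circle(k,(int(seed[0]),int(seed[1])),win,255,-1); m&=k
    c=max(cv2.findContours(m,cv2.RETR_EXTERNAL,cv2.CHAIN_APPROX_NONE)[0],key=cv2.contourArea)
    mm=cv2.moments(c); (x,y),r=cv2.minEnclosingCircle(c)
    return mm["m10"]/mm["m00"],mm["m01"]/mm["m00"],x,y,r,cv2.contourArea(c)
CAPS={"red":((170,120,60),(8,255,255)),"blue":((105,120,50),(130,255,255)),"white":((0,0,140),(179,60,255)),"black":((0,0,0),(179,90,60)),"cork":((5,70,40),(25,255,255))}
E
python3 - <<'E'
from seg import *
p=imaging.camera_params("wrist"); im=cv2.imread("pics/w2.png"); T=np.load("w2T.npy")
top=cv2.imread("pics/top0.png"); pt,Tt=cam("top")
sc=cv2.imread("pics/scene0.png"); ps,Ts=cam("scene")
for n,k,s2,st,z in [("amber","black",(265,38),(122,223),.144),("white","red",(239,97),(151,239),.144),("yellow","white",(277,138),(176,217),.144),("flask","blue",(288,89),(150.5,212),.125)]:
    for nm,I,P,TT,sd,w in (("w2",im,p,T,s2,18),("top",top,pt,Tt,st,7)):
        try:
            b=blob(I,sd,*CAPS[k],win=w); print(n,nm,np.round(b,1),onz(P,TT,b[0],b[1],z-.003).round(4),onz(P,TT,b[2],b[3],z-.003).round(4))
        except Exception as e: print(n,nm,"none",e, cv2.cvtColor(I,cv2.COLOR_BGR2HSV)[int(sd[1]),int(sd[0])])
w1=cv2.imread("pics/w1.png"); T1=np.load("w1T.npy")
b=blob(w1,(325,99),*CAPS["cork"],win=30); print("ring w1",np.round(b,1),onz(p,T1,b[2],b[3],.088))
b=blob(top,(273,193),*CAPS["cork"],win=15); print("ring top",np.round(b,1),onz(pt,Tt,b[2],b[3],.088))
cv2.imwrite("pics/wc.png",np.hstack([cv2.resize(im[0:170,190:330],None,fx=3,fy=3,interpolation=cv2.INTER_CUBIC),cv2.resize(w1[185:305,200:310],(370,510)[::1],interpolation=cv2.INTER_CUBIC)]))
E
```

```text
amber w2 none max() iterable argument is empty [ 0  0 83]
amber top [122. 223. 122. 223.   7. 130.] [0.4883 0.3719] [0.4883 0.3719]
white w2 [238.6  96.  238.4  96.2  12.4 429. ] [0.4523 0.3022] [0.452 0.302]
white top [150.9 239.1 150.8 239.2   6.8 125. ] [0.4494 0.2986] [0.449  0.2988]
yellow w2 [277.2 138.3 277.2 138.1  12.3 423. ] [0.5073 0.2433] [0.5073 0.2435]
yellow top [175.4 216.5 175.5 216.5   6.5 109. ] [0.5055 0.2421] [0.5055 0.2419]
flask w2 [288.7  88.8 288.5  88.7  10.  264. ] [0.5241 0.3123] [0.5238 0.3124]
flask top [149.9 211.4 150.  211.5   5.   66. ] [0.5216 0.3104] [0.5214 0.3102]
ring w1 [ 325.3   98.8  325.3   98.5   21.4 1284.5] [0.58488116 0.00109284]
ring top [272.8 192.3 272.7 192.3  12.1 417.5] [ 0.582433   -0.00063974]
```

View pics/wc.png

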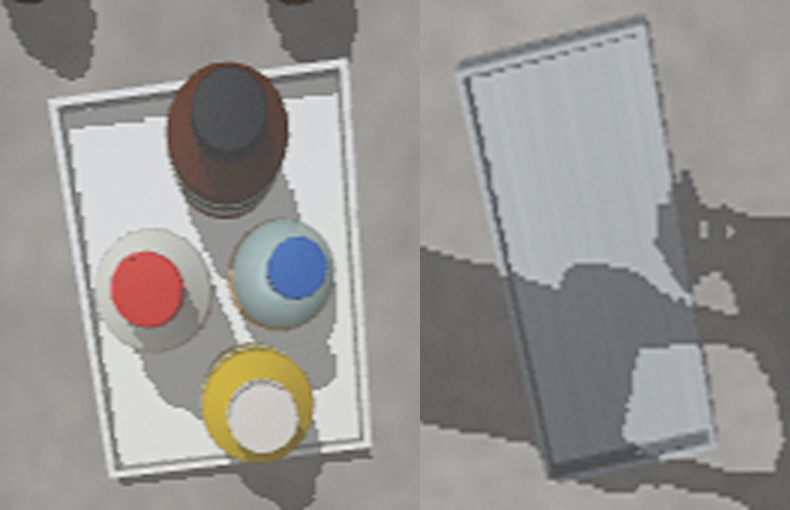

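The crop shows the tray rim corners (crop pixels (50,101), (348,60), (370,445), (112,477)) and the steel tray corners (458,65), (645,17), (713,440), (548,477). Both trays are clean.

```bash
python3 - <<'E'
from seg import *
p=imaging.camera_params("wrist"); im=cv2.imread("pics/w2.png"); T=np.load("w2T.npy"); T1=np.load("w1T.npy")
b=blob(im,(265.5,37),(0,0,40),(179,60,115),win=14); print("amber",np.round(b,1),onz(p,T,b[2],b[3],.141).round(4))
for n,TT,z,c in (("wt",T,.022,[(206.7,33.7),(306,20),(313.3,148.3),(227.3,159)]),("st",T1,.016,[(211.3,200.3),(266.9,189),(287,288.5),(238,297)])):
    q=np.array([onz(p,TT,u,v,z) for u,v in c]); a=((q[0]+q[1])-(q[2]+q[3]))/2
    print(n,q.round(3).tolist(),"c",q.mean(0).round(4),"yaw",np.arctan2(-a[0],a[1]).round(3),np.linalg.norm(a).round(3))
pt,Tt=cam("top"); q=np.array([onz(pt,Tt,u,v,.016) for u,v in [(336,239),(421,217),(432,249),(346,272)]]); print(q.mean(0))
goal([.451,.301,.24],0)
E
```

```text
amber [265.7  37.1 265.   37.   14.  543. ] [0.4892 0.3756]
wt [[0.392, 0.405], [0.56, 0.425], [0.585, 0.209], [0.418, 0.188]] c [0.4884 0.3068] yaw 0.116 0.218
st [[0.379, -0.198], [0.495, -0.174], [0.543, -0.417], [0.428, -0.441]] c [ 0.4612 -0.3073] yaw 0.197 0.248
[ 0.45708738 -0.30838127]
shift [0.119, -0.0309, -0.0853] turn [-0.005, -0.0011, 0.0016]
```

Bottle centres in the world frame are amber (0.489,0.374), yellow (0.5065,0.243), white (0.451,0.301) and flask (0.523,0.312). The ring is at (0.584,0.000). The steel tray centre is (0.459,-0.308) with yaw of about 0.22. I'm picking white first.

Call:
jog_arm:
  force: 40
  rows:
    - [0.03,-0.016,-0.043,-0.005,0,0,60]
    - [0.06,-0.031,-0.085,-0.005,0,0,60]
    - [0.1,-0.031,-0.085,-0.005,0,0,60]
    - [0.14,-0.031,-0.085,-0.005,0,0,60]
    - [0.17,-0.031,-0.085,-0.005,0,0,60]
    - [0.2,-0.031,-0.085,-0.005,0,0,60]
    - [0.22,-0.031,-0.085,-0.005,0,0,60]
    - [0.235,-0.031,-0.085,-0.005,0,0,60]
    - [0.243,-0.031,-0.085,-0.005,0,0,60]
    - [0.243,-0.031,-0.085,-0.005,0,0,60]
    - [0.243,-0.031,-0.085,-0.005,0,0,60]
    - [0.243,-0.031,-0.085,-0.005,0,0,20]
    - [0.243,-0.031,-0.085,-0.005,0,0,20]
    - [0.243,-0.031,-0.085,-0.005,0,0,20]
    - [0.243,-0.031,-0.085,-0.005,0,0,20]
    - [0.243,-0.031,-0.085,-0.005,0,0,20]
    - [0.243,-0.031,-0.085,-0.005,0,0,20]

```text
time: 4.6
tool_pos: [0.4506, 0.3009, 0.1161]
tcp_rot: [1.209, 1.211, -1.21]
wrist_force: [-0.7, -0.5, 1.2]
width: 0.202
```

```bash
python3 - <<'E'
from h import *
s=monitor.read_state(); print(s["tool_pos"],s["width"],s["wrist_force"])
cv2.imwrite("pics/w3.png",imaging.read_camera("wrist"))
goal([.476,-.386,.25],0); goal([.476,-.386,.118],0)
E
```

```text
[0.45064563 0.3009403  0.11605927] 0.2016138675555241 [-0.70185996 -0.54981022  1.17439685]
shift [-0.1348, 0.025, 0.6868] turn [0.0002, -0.0011, 0.0016]
shift [-0.0028, 0.0252, 0.6869] turn [0.0002, -0.0011, 0.0016]
```

View pics/w3.png

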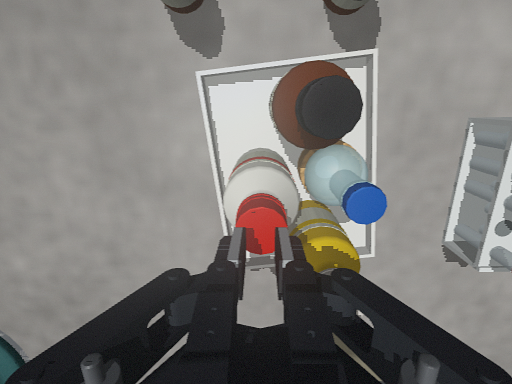

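```bash
python3 - <<'E'
from seg import *
p,T=cam("wrist"); im=cv2.imread("pics/w3.png"); t=monitor.read_state()["tool_pos"]
print("tcp",proj(p,T,t))
for n,X in dict(white=[.451,.301,.144],wlow=[.451,.301,.118],amber=[.489,.374,.144],flask=[.523,.312,.125],tray=[.392,.405,.022]).items(): print(n,np.round(proj(p,T,X),1))
cv2.imwrite("pics/w3c.png",cv2.resize(im[170:290,200:330],None,fx=5,fy=5,interpolation=cv2.INTER_CUBIC))
sc=imaging.read_camera("scene"); cv2.imwrite("pics/s3.png",cv2.resize(sc[100:200,260:390],None,fx=5,fy=5,interpolation=cv2.INTER_CUBIC))
E
```

```text
tcp (np.float64(259.1149554009957), np.float64(215.31308192208064))
white [259.5 233.1]
wlow [259.6 216.3]
amber [329.  112.8]
flask [364.8 205.8]
tray [197.3  73.6]
```

View pics/w3c.png

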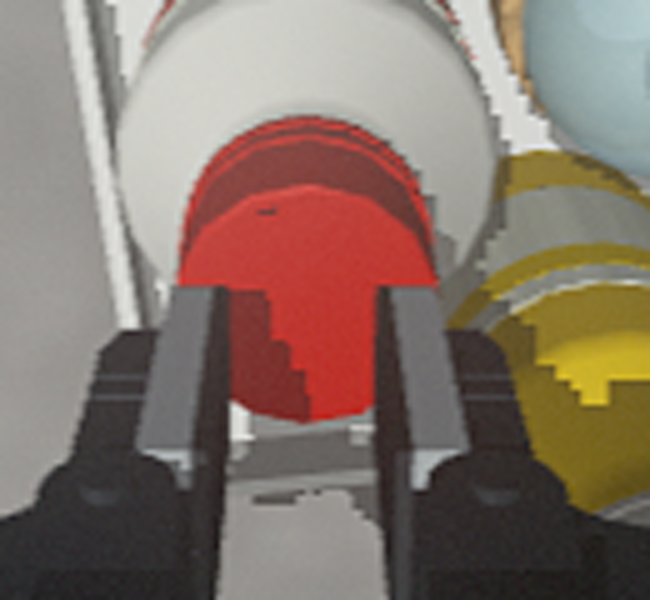

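View pics/s3.png

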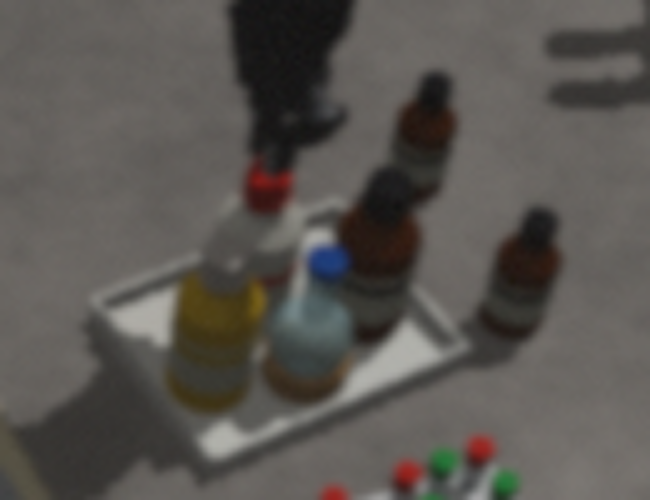

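The fingers closed to 20% without meeting the cap. In the crop their tips (row 228, gap 30 px) lie about 42 mm behind the reported TCP, above the cap top, and the scene view confirms this. The real finger end is therefore about 42 mm short of the nominal TCP. I'll open, go 44 mm lower and grip again.

Call:
jog_arm:
  force: 40
  rows:
    - [0,0,0,0,0,0,60]
    - [0,0,0,0,0,0,60]
    - [0,0,0,0,0,0,60]
    - [0,0,0,0,0,0,60]
    - [0.01,0,0,0,0,0,60]
    - [0.02,0,0,0,0,0,60]
    - [0.03,0,0,0,0,0,60]
    - [0.038,0,0,0,0,0,60]
    - [0.044,0,0,0,0,0,60]
    - [0.044,0,0,0,0,0,60]
    - [0.044,0,0,0,0,0,60]
    - [0.044,0,0,0,0,0,20]
    - [0.044,0,0,0,0,0,20]
    - [0.044,0,0,0,0,0,20]
    - [0.044,0,0,0,0,0,20]
    - [0.044,0,0,0,0,0,20]
    - [0.044,0,0,0,0,0,20]

```text
time: 6.4
tool_pos: [0.4513, 0.3014, 0.0727]
tcp_rot: [1.21, 1.211, -1.208]
wrist_force: [1.6, 0.7, 3.6]
width: 0.389
```

```bash
python3 - <<'E'
from h import *
s=monitor.read_state(); print(s["tool_pos"],s["width"],s["wrist_force"])
im=imaging.read_camera("wrist")
cv2.imwrite("pics/w4.png",cv2.resize(im[130:290,160:360],None,fx=3,fy=3,interpolation=cv2.INTER_CUBIC))
E
```

```text
[0.45127458 0.30137639 0.0727234 ] 0.38930381962349514 [1.61614738 0.71827077 3.55820971]
```

View pics/w4.png

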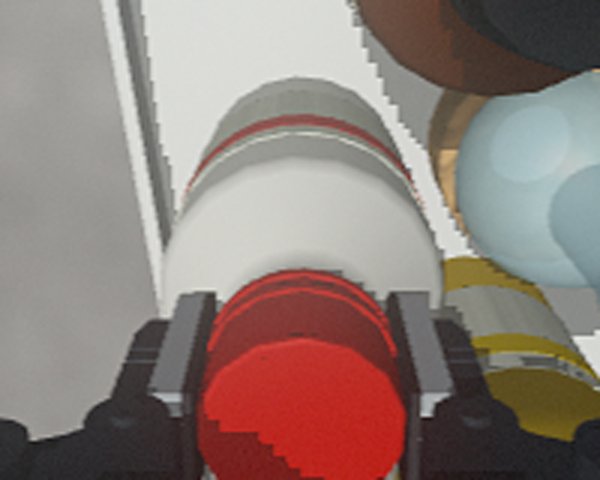

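The grip is firm: the width is 0.389 (33 mm) and the cap sits between the pads at picture centre. I'm lifting, carrying to the -80 spot and lowering.

Call:
jog_arm:
  force: 60
  rows:
    - [0,0,0,0,0,0,20]
    - [-0.02,0,0,0,0,0,20]
    - [-0.05,0,0,0,0,0,20]
    - [-0.09,0,0,0,0,0,20]
    - [-0.13,0,0,0,0,0,20]
    - [-0.16,0,0,0,0,0,20]
    - [-0.172,0.001,0.01,0,0,0,20]
    - [-0.172,0.002,0.03,0,0,0,20]
    - [-0.172,0.003,0.06,0,0,0,20]
    - [-0.172,0.004,0.095,0,0,0,20]
    - [-0.172,0.005,0.13,0,0,0,20]
    - [-0.172,0.006,0.17,0,0,0,20]
    - [-0.172,0.008,0.21,0,0,0,20]
    - [-0.172,0.01,0.25,0,0,0,20]
    - [-0.172,0.011,0.29,0,0,0,20]
    - [-0.172,0.012,0.325,0,0,0,20]
    - [-0.172,0.013,0.355,0,0,0,20]
    - [-0.172,0.014,0.38,0,0,0,20]
    - [-0.172,0.015,0.39,0,0,0,20]

```text
time: 8.35
tool_pos: [0.4642, -0.0912, 0.2414]
tcp_rot: [1.21, 1.213, -1.214]
wrist_force: [0.3, 0.2, -2.9]
width: 0.379
```

```bash
python3 - <<'E'
from h import *
s=monitor.read_state(); print(s["tool_pos"],s["width"],s["wrist_force"],s["q"])
goal([.476,-.386,.25],0); goal([.476,-.386,.075],0)
E
```

```text
[ 0.46422457 -0.09120154  0.24136051] 0.37940552298515573 [ 0.32426451  0.17180418 -2.903898  ] [-2.47204118e-01 -1.49207874e-01  1.95275004e+00  7.04018544e-04
  1.34343110e+00 -2.44766468e-01]
shift [-0.0093, 0.0125, 0.2947] turn [-0.0026, -0.002, 0.0051]
shift [0.1657, 0.0134, 0.2951] turn [-0.0026, -0.002, 0.0051]
```

Call:
jog_arm:
  rows:
    - [-0.005,0.002,0.03,0,0,0.005,20]
    - [-0.005,0.003,0.065,0,0,0.005,20]
    - [-0.005,0.005,0.1,0,0,0.005,20]
    - [-0.005,0.006,0.14,0,0,0.005,20]
    - [-0.005,0.008,0.18,0,0,0.005,20]
    - [-0.005,0.01,0.215,0,0,0.005,20]
    - [0.0,0.011,0.245,0,0,0.005,20]
    - [0.01,0.012,0.27,0,0,0.005,20]
    - [0.03,0.013,0.287,0,0,0.005,20]
    - [0.06,0.013,0.295,0,0,0.005,20]
    - [0.09,0.013,0.295,0,0,0.005,20]
    - [0.115,0.013,0.295,0,0,0.005,20]
    - [0.135,0.013,0.295,0,0,0.005,20]
    - [0.15,0.013,0.295,0,0,0.005,20]
    - [0.158,0.013,0.295,0,0,0.005,20]
    - [0.163,0.013,0.295,0,0,0.005,20]
    - [0.166,0.013,0.295,0,0,0.005,20]
    - [0.167,0.013,0.295,0,0,0.005,20]
    - [0.167,0.013,0.295,0,0,0.005,20]

```text
time: 10.25
tool_pos: [0.4762, -0.3863, 0.0746]
tcp_rot: [1.212, 1.208, -1.21]
wrist_force: [-0.5, -0.2, -2.5]
width: 0.38
```

```bash
python3 - <<'E'
from h import *
s=monitor.read_state(); print(s["tool_pos"],s["width"],s["wrist_force"])
im=imaging.read_camera("wrist"); cv2.imwrite("pics/w5.png",im)
goal([.476,-.386,.073],0)
E
```

```text
[ 0.47617255 -0.38631122  0.07460204] 0.38047376519429726 [-0.51383209 -0.23093164 -2.50668441]
shift [0.0017, -0.0002, -0.0003] turn [-0.0025, -0.0009, -0.0012]
```

View pics/w5.png

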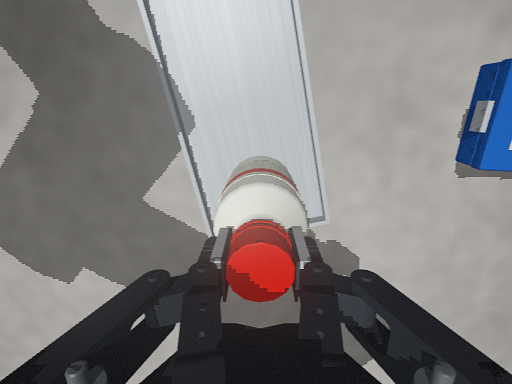

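The bottle stands inside the steel tray near its -y end, with its base at (262,180). I'm setting it down, releasing and going on to yellow.

Call:
jog_arm:
  rows:
    - [0.002,0,0,0,0,0,20]
    - [0.002,0,0,0,0,0,20]
    - [0.002,0,0,0,0,0,60]
    - [0.002,0,0,0,0,0,60]
    - [0.002,0,0,0,0,0,60]
    - [0.002,0,0,0,0,0,60]
    - [-0.01,0,0,0,0,0,60]
    - [-0.04,0,0,0,0,0,60]
    - [-0.08,0,0,0,0,0,60]
    - [-0.12,0,-0.01,0,0,0,60]
    - [-0.125,0.002,-0.05,0,0,0,60]
    - [-0.125,0.004,-0.1,0,0,0,60]
    - [-0.125,0.006,-0.15,0,0,0,60]
    - [-0.125,0.009,-0.2,0,0,0,60]
    - [-0.125,0.012,-0.25,0,0,0,60]
    - [-0.125,0.014,-0.3,0,0,0,60]
    - [-0.125,0.016,-0.35,0,0,0,60]
    - [-0.125,0.018,-0.4,0,0,0,60]

```text
time: 12.1
tool_pos: [0.4952, 0.015, 0.2015]
tcp_rot: [1.214, 1.206, -1.208]
wrist_force: [0.3, -0.1, 0.5]
width: 0.603
```

```bash
python3 - <<'E'
from h import *
s=monitor.read_state(); print(s["tool_pos"],s["width"],s["wrist_force"])
goal([.5065,.243,.16],0); goal([.5065,.243,.072],0)
E
```

```text
[0.49515505 0.01501245 0.2015303 ] 0.603104134491095 [ 0.26841779 -0.14227305  0.47805406]
shift [0.0418, 0.0105, -0.228] turn [-0.0029, -0.0009, -0.0035]
shift [0.1298, 0.0102, -0.2279] turn [-0.0029, -0.0009, -0.0035]
```

Call:
jog_arm:
  force: 40
  rows:
    - [0,0.002,-0.04,0,0,0,60]
    - [0,0.004,-0.09,0,0,0,60]
    - [0,0.006,-0.14,0,0,0,60]
    - [0.01,0.008,-0.18,0,0,0,60]
    - [0.03,0.01,-0.21,0,0,0,60]
    - [0.05,0.01,-0.228,0,0,0,60]
    - [0.08,0.01,-0.228,0,0,0,60]
    - [0.1,0.01,-0.228,0,0,0,60]
    - [0.115,0.01,-0.228,0,0,0,60]
    - [0.124,0.01,-0.228,0,0,0,60]
    - [0.13,0.01,-0.228,0,0,0,60]
    - [0.13,0.01,-0.228,0,0,0,60]
    - [0.13,0.01,-0.228,0,0,0,60]
    - [0.13,0.01,-0.228,0,0,0,20]
    - [0.13,0.01,-0.228,0,0,0,20]
    - [0.13,0.01,-0.228,0,0,0,20]
    - [0.13,0.01,-0.228,0,0,0,20]
    - [0.13,0.01,-0.228,0,0,0,20]
    - [0.13,0.01,-0.228,0,0,0,20]

```text
time: 14.0
tool_pos: [0.5073, 0.2435, 0.073]
tcp_rot: [1.215, 1.205, -1.206]
wrist_force: [-0.1, -0.4, 5.0]
width: 0.386
```

```bash
python3 - <<'E'
from h import *
s=monitor.read_state(); print(s["tool_pos"],s["width"],s["wrist_force"])
cv2.imwrite("pics/w6.png",imaging.read_camera("wrist"))
goal([.459,-.308,.25],0)
E
```

```text
[0.50727696 0.24347174 0.07303359] 0.3864746181990425 [-0.08460116 -0.36857568  5.02086878]
shift [-0.1781, -0.0458, 0.5513] turn [-0.0028, -0.0017, -0.0056]
```

Call:
jog_arm:
  force: 60
  rows:
    - [0,0,0,0,0,0,20]
    - [-0.02,0,0,0,0,0,20]
    - [-0.05,0,0,0,0,0,20]
    - [-0.09,0,0,0,0,0,20]
    - [-0.13,0,0,0,0,0,20]
    - [-0.16,0,0,0,0,0,20]
    - [-0.175,-0.001,0.01,0,0,0,20]
    - [-0.175,-0.003,0.03,0,0,0,20]
    - [-0.175,-0.005,0.06,0,0,0,20]
    - [-0.175,-0.008,0.095,0,0,0,20]
    - [-0.175,-0.011,0.13,0,0,0,20]
    - [-0.175,-0.014,0.17,0,0,0,20]
    - [-0.175,-0.017,0.21,0,0,0,20]
    - [-0.175,-0.021,0.25,0,0,0,20]
    - [-0.175,-0.024,0.29,0,0,0,20]
    - [-0.175,-0.027,0.325,0,0,0,20]
    - [-0.175,-0.03,0.355,0,0,0,20]
    - [-0.175,-0.032,0.38,0,0,0,20]
    - [-0.175,-0.034,0.4,0,0,0,20]
    - [-0.175,-0.035,0.41,0,0,0,20]

```text
time: 16.05
tool_pos: [0.4681, -0.1682, 0.2448]
tcp_rot: [1.215, 1.208, -1.21]
wrist_force: [0.2, -0.5, -2.9]
width: 0.379
```

```bash
python3 - <<'E'
from h import *
s=monitor.read_state(); print(s["tool_pos"],s["width"],s["wrist_force"])
goal([.459,-.308,.0735],0)
E
```

```text
[ 0.46814403 -0.1682134   0.24484363] 0.37899357617113233 [ 0.22485721 -0.5248592  -2.90120577]
shift [0.171, -0.0087, 0.1403] turn [-0.0049, -0.0025, -0.0016]
```

Call:
jog_arm:
  rows:
    - [0,-0.002,0.03,-0.005,0,0,20]
    - [0,-0.004,0.065,-0.005,0,0,20]
    - [0,-0.006,0.1,-0.005,0,0,20]
    - [0.01,-0.008,0.125,-0.005,0,0,20]
    - [0.03,-0.009,0.138,-0.005,0,0,20]
    - [0.06,-0.009,0.14,-0.005,0,0,20]
    - [0.09,-0.009,0.14,-0.005,0,0,20]
    - [0.12,-0.009,0.14,-0.005,0,0,20]
    - [0.14,-0.009,0.14,-0.005,0,0,20]
    - [0.155,-0.009,0.14,-0.005,0,0,20]
    - [0.163,-0.009,0.14,-0.005,0,0,20]
    - [0.168,-0.009,0.14,-0.005,0,0,20]
    - [0.171,-0.009,0.14,-0.005,0,0,20]
    - [0.172,-0.009,0.14,-0.005,0,0,20]
    - [0.172,-0.009,0.14,-0.005,0,0,20]
    - [0.172,-0.009,0.14,-0.005,0,0,20]

```text
time: 17.65
tool_pos: [0.4593, -0.3081, 0.0734]
tcp_rot: [1.212, 1.208, -1.206]
wrist_force: [0.6, 0.2, -3.2]
width: 0.381
```

Call:
jog_arm:
  rows:
    - [0,0,0,0,0,0,60]
    - [0,0,0,0,0,0,60]
    - [0,0,0,0,0,0,60]
    - [0,0,0,0,0,0,60]
    - [-0.01,0,0,0,0,0,60]
    - [-0.04,0,0,0,0,0,60]
    - [-0.08,0,0,0,0,0,60]
    - [-0.12,0,-0.01,0,0,0,60]
    - [-0.125,0.002,-0.05,0,0,0,60]
    - [-0.125,0.004,-0.1,0,0,0,60]
    - [-0.125,0.006,-0.15,0,0,0,60]
    - [-0.125,0.009,-0.2,0,0,0,60]
    - [-0.125,0.012,-0.25,0,0,0,60]
    - [-0.125,0.014,-0.3,0,0,0,60]
    - [-0.125,0.016,-0.35,0,0,0,60]
    - [-0.125,0.018,-0.4,0,0,0,60]
    - [-0.125,0.02,-0.45,0,0,0,60]
    - [-0.125,0.022,-0.5,0,0,0,60]

```text
time: 19.45
tool_pos: [0.4808, 0.1934, 0.2004]
tcp_rot: [1.213, 1.207, -1.205]
wrist_force: [0.5, -1.1, 0.8]
width: 0.599
```

```bash
python3 - <<'E'
from h import *
s=monitor.read_state(); print(s["tool_pos"],s["width"],s["wrist_force"])
goal([.489,.374,.0725],0)
E
```

```text
[0.48081009 0.1933748  0.20044282] 0.5994851744831674 [ 0.51052883 -1.10788493  0.76552128]
shift [0.1283, 0.0077, -0.1804] turn [0.0004, -0.002, -0.0046]
```

Call:
jog_arm:
  force: 40
  rows:
    - [0,0.002,-0.04,0,0,0,60]
    - [0,0.004,-0.08,0,0,0,60]
    - [0,0.006,-0.12,0,0,0,60]
    - [0.01,0.008,-0.16,0,0,0,60]
    - [0.04,0.008,-0.18,0,0,0,60]
    - [0.07,0.008,-0.18,0,0,0,60]
    - [0.095,0.008,-0.18,0,0,0,60]
    - [0.112,0.008,-0.18,0,0,0,60]
    - [0.122,0.008,-0.18,0,0,0,60]
    - [0.128,0.008,-0.18,0,0,0,60]
    - [0.128,0.008,-0.18,0,0,0,60]
    - [0.128,0.008,-0.18,0,0,0,60]
    - [0.128,0.008,-0.18,0,0,0,20]
    - [0.128,0.008,-0.18,0,0,0,20]
    - [0.128,0.008,-0.18,0,0,0,20]
    - [0.128,0.008,-0.18,0,0,0,20]
    - [0.128,0.008,-0.18,0,0,0,20]
    - [0.128,0.008,-0.18,0,0,0,20]

```text
time: 21.25
tool_pos: [0.4904, 0.3743, 0.0744]
tcp_rot: [1.215, 1.207, -1.202]
wrist_force: [0.2, 0.3, 6.2]
width: 0.391
```

```bash
python3 - <<'E'
from h import *
s=monitor.read_state(); print(s["tool_pos"],s["width"],s["wrist_force"])
goal([.4416,-.230,.25],0)
E
```

```text
[0.49044052 0.3743127  0.07443299] 0.3909070457414416 [0.16716751 0.33886553 6.23788151]
shift [-0.178, -0.0478, 0.6037] turn [0.0003, -0.0035, -0.0069]
```

Call:
jog_arm:
  force: 60
  rows:
    - [0,0,0,0,0,0,20]
    - [-0.02,0,0,0,0,0,20]
    - [-0.05,0,0,0,0,0,20]
    - [-0.09,0,0,0,0,0,20]
    - [-0.13,0,0,0,0,0,20]
    - [-0.16,0,0,0,0,0,20]
    - [-0.175,-0.001,0.01,0,0,0,20]
    - [-0.175,-0.003,0.03,0,0,0,20]
    - [-0.175,-0.005,0.06,0,0,0,20]
    - [-0.175,-0.008,0.095,0,0,0,20]
    - [-0.175,-0.011,0.13,0,0,0,20]
    - [-0.175,-0.014,0.17,0,0,0,20]
    - [-0.175,-0.017,0.21,0,0,0,20]
    - [-0.175,-0.021,0.25,0,0,0,20]
    - [-0.175,-0.024,0.29,0,0,0,20]
    - [-0.175,-0.027,0.33,0,0,0,20]
    - [-0.175,-0.03,0.365,0,0,0,20]
    - [-0.175,-0.032,0.395,0,0,0,20]
    - [-0.175,-0.034,0.415,0,0,0,20]
    - [-0.175,-0.035,0.425,0,0,0,20]

```text
time: 23.25
tool_pos: [0.4512, -0.0535, 0.2443]
tcp_rot: [1.214, 1.21, -1.209]
wrist_force: [0.2, -0.3, -3.5]
width: 0.383
```

```bash
python3 - <<'E'
from h import *
s=monitor.read_state(); print(s["tool_pos"],s["width"],s["wrist_force"])
goal([.4416,-.230,.0745],0)
E
```

```text
[ 0.45115178 -0.05350557  0.2442723 ] 0.3831688193139947 [ 0.15636133 -0.250227   -3.49245833]
shift [0.1691, -0.0093, 0.1771] turn [-0.0027, -0.0036, -0.0011]
```

Call:
jog_arm:
  rows:
    - [0,-0.002,0.03,0,-0.003,0,20]
    - [0,-0.004,0.065,0,-0.003,0,20]
    - [0,-0.006,0.1,0,-0.003,0,20]
    - [0,-0.007,0.135,0,-0.003,0,20]
    - [0.01,-0.008,0.16,0,-0.003,0,20]
    - [0.03,-0.009,0.174,0,-0.003,0,20]
    - [0.06,-0.009,0.177,0,-0.003,0,20]
    - [0.09,-0.009,0.177,0,-0.003,0,20]
    - [0.12,-0.009,0.177,0,-0.003,0,20]
    - [0.14,-0.009,0.177,0,-0.003,0,20]
    - [0.155,-0.009,0.177,0,-0.003,0,20]
    - [0.163,-0.009,0.177,0,-0.003,0,20]
    - [0.167,-0.009,0.177,0,-0.003,0,20]
    - [0.17,-0.009,0.177,0,-0.003,0,20]
    - [0.17,-0.009,0.177,0,-0.003,0,20]
    - [0.17,-0.009,0.177,0,-0.003,0,20]

```text
time: 24.85
tool_pos: [0.4424, -0.2303, 0.0746]
tcp_rot: [1.212, 1.206, -1.209]
wrist_force: [-1.0, -0.4, 1.2]
width: 0.381
```

Call:
jog_arm:
  rows:
    - [0,0,0,0,0,0,60]
    - [0,0,0,0,0,0,60]
    - [0,0,0,0,0,0,60]
    - [0,0,0,0,0,0,60]
    - [-0.01,0,0,0,0,0,60]
    - [-0.04,0,0,0,0,0,60]
    - [-0.08,0,0,0,0,0,60]
    - [-0.12,0,-0.01,0,0,0,60]
    - [-0.15,0.004,-0.05,0,0,0,60]
    - [-0.17,0.008,-0.1,0,0,0,60]
    - [-0.17,0.015,-0.15,0,0,0,60]
    - [-0.17,0.022,-0.2,0,0,0,60]
    - [-0.17,0.03,-0.25,0,0,0,60]
    - [-0.17,0.037,-0.3,0,0,0,60]
    - [-0.17,0.044,-0.35,0,0,0,60]
    - [-0.17,0.052,-0.4,0,0,0,60]
    - [-0.17,0.058,-0.43,0,0,0,60]
    - [-0.17,0.058,-0.43,0,0,0,60]

```text
time: 26.65
tool_pos: [0.5013, 0.204, 0.2452]
tcp_rot: [1.21, 1.209, -1.204]
wrist_force: [-0.4, -1.0, 0.2]
width: 0.599
```

```bash
python3 - <<'E'
from seg import *
s=monitor.read_state(); print(s["tool_pos"],s["width"],s["wrist_force"])
p,T=cam("wrist"); im=imaging.read_camera("wrist"); t=imaging.read_camera("top")
e=proj(p,T,[.523,.312,.125]); b=blob(im,e,*CAPS["blue"],win=30); print(e,np.round(b,1),onz(p,T,b[2],b[3],.122))
pt,Tt=cam("top"); b=blob(t,(150,211),*CAPS["blue"],win=8); print(np.round(b,1),onz(pt,Tt,b[2],b[3],.122))
cv2.imwrite("pics/v7.png",np.hstack([cv2.resize(im,(400,300),interpolation=cv2.INTER_AREA),cv2.resize(t[195:295,315:448],(400,300),interpolation=cv2.INTER_CUBIC)]))
E
```

```text
[0.5013372  0.20401337 0.24515022] 0.5993958903500807 [-0.38374189 -1.01295201  0.17089135]
(np.float64(280.2517538744443), np.float64(72.18063644487806)) [281.1  71.9 281.2  71.9  14.2 546.5] [0.52415506 0.31258192]
[150.  211.4 150.  211.5   5.   67. ] [0.52138162 0.3101656 ]
```

View pics/v7.png

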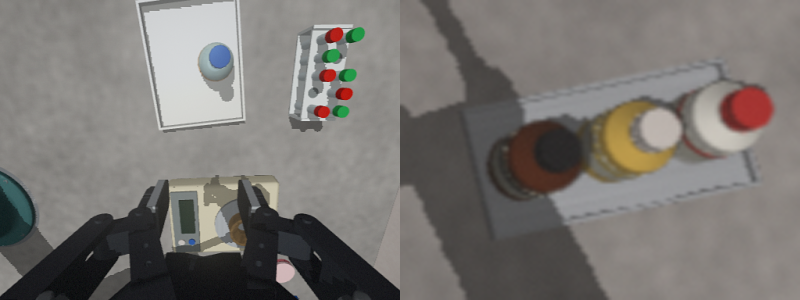

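All three bottles stand on the steel tray (right-hand view: amber, yellow and white in a row). The flask is still in its ring (wrist view (217,60)) at (0.524,0.3125). Next I grip its neck.

```bash
python3 - <<'E'
from h import *
goal([.524,.3125,.032],0)
E
```

```text
shift [0.2128, 0.0226, -0.1125] turn [-0.0002, 0.001, -0.0023]
```

Call:
jog_arm:
  force: 30
  rows:
    - [0.02,0.012,-0.05,0,0,0,60]
    - [0.04,0.0225,-0.1,0,0,0,60]
    - [0.07,0.0225,-0.1125,0,0,0,60]
    - [0.1,0.0225,-0.1125,0,0,0,60]
    - [0.13,0.0225,-0.1125,0,0,0,60]
    - [0.155,0.0225,-0.1125,0,0,0,60]
    - [0.175,0.0225,-0.1125,0,0,0,60]
    - [0.192,0.0225,-0.1125,0,0,0,60]
    - [0.204,0.0225,-0.1125,0,0,0,60]
    - [0.212,0.0225,-0.1125,0,0,0,60]
    - [0.212,0.0225,-0.1125,0,0,0,60]
    - [0.212,0.0225,-0.1125,0,0,0,50]

```text
time: 27.95
tool_pos: [0.5245, 0.3124, 0.0336]
tcp_rot: [1.211, 1.206, -1.208]
wrist_force: [0.6, 0.2, 1.2]
width: 0.502
```

Call:
jog_arm:
  force: 30
  rows:
    - [0,0,0,0,0,0,15]
    - [0,0,0,0,0,0,15]
    - [0,0,0,0,0,0,15]
    - [0,0,0,0,0,0,15]
    - [0,0,0,0,0,0,15]
    - [0,0,0,0,0,0,15]

```text
time: 28.55
tool_pos: [0.5244, 0.3128, 0.0347]
tcp_rot: [1.211, 1.206, -1.207]
wrist_force: [-3.8, -0.3, 6.7]
width: 0.287
```

```bash
python3 - <<'E'
from h import *
s=monitor.read_state(); print(s["tool_pos"],s["width"],s["wrist_force"],s["torque"])
im=imaging.read_camera("wrist")
cv2.imwrite("pics/w8.png",cv2.resize(im[110:290,160:360],None,fx=3,fy=3,interpolation=cv2.INTER_CUBIC))
E
```

```text
[0.52439615 0.31276898 0.03473122] 0.28670219226951404 [-3.84302071 -0.2689945   6.65468365] [-0.0902096   0.70573278 -0.06338987]
```

View pics/w8.png

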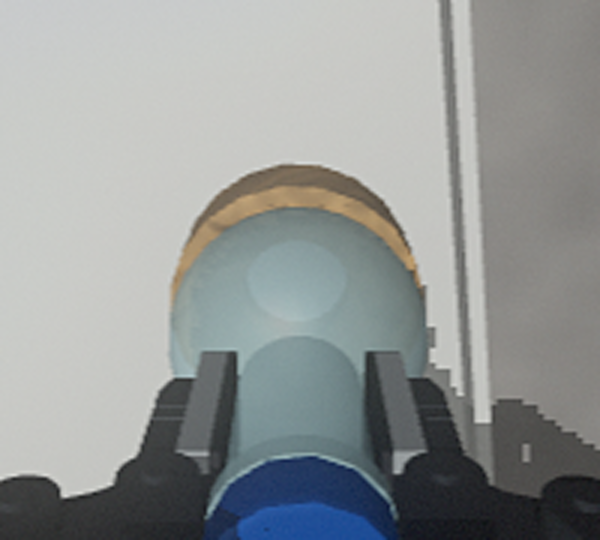

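The neck is gripped (24.4 mm wide, jaws below the rim). I'm lifting and carrying to the balance.

Call:
jog_arm:
  force: 40
  rows:
    - [0,0,0,0,0,0,15]
    - [-0.01,0,0,0,0,0,15]
    - [-0.03,0,0,0,0,0,15]
    - [-0.06,0,0,0,0,0,15]
    - [-0.09,0,0,0,0,0,15]
    - [-0.12,0,0,0,0,0,15]
    - [-0.137,0.002,0.01,0,0,0,15]
    - [-0.14,0.006,0.03,0,0,0,15]
    - [-0.14,0.012,0.06,0,0,0,15]
    - [-0.14,0.018,0.09,0,0,0,15]
    - [-0.14,0.024,0.125,0,0,0,15]
    - [-0.14,0.031,0.16,0,0,0,15]
    - [-0.14,0.037,0.195,0,0,0,15]
    - [-0.14,0.044,0.23,0,0,0,15]
    - [-0.14,0.05,0.26,0,0,0,15]
    - [-0.14,0.055,0.285,0,0,0,15]
    - [-0.14,0.058,0.3,0,0,0,15]
    - [-0.14,0.06,0.31,0,0,0,15]
    - [-0.14,0.06,0.312,0,0,0,15]
    - [-0.14,0.06,0.312,0,0,0,15]

```text
time: 30.6
tool_pos: [0.5836, 0.0012, 0.1749]
tcp_rot: [1.211, 1.207, -1.207]
wrist_force: [-0.1, 0.2, -1.7]
width: 0.283
```

```bash
python3 - <<'E'
from h import *
s=monitor.read_state(); print(s["tool_pos"],s["width"],s["wrist_force"],s["torque"])
goal([.5845,.0008,.0955],0)
im=imaging.read_camera("wrist")
cv2.imwrite("pics/w9.png",im)
E
```

```text
[0.58361518 0.00115081 0.1748582 ] 0.28327435349222824 [-0.05906944  0.15212712 -1.6742033 ] [-0.0306794  -0.01464624  0.00190399]
shift [0.0794, 0.0007, 0.0004] turn [-0.0005, -0.0003, -0.003]
```

View pics/w9.png

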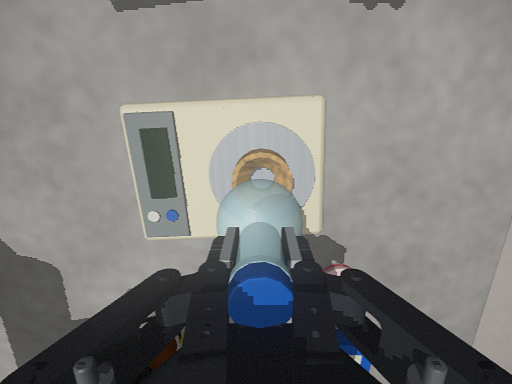

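The flask hangs upright over the ring (flask axis column 260, ring column 262). I'm lowering it.

Call:
jog_arm:
  rows:
    - [0.01,0.0008,0,0,0,0,15]
    - [0.025,0.0008,0,0,0,0,15]
    - [0.04,0.0008,0,0,0,0,15]
    - [0.053,0.0008,0,0,0,0,15]
    - [0.063,0.0008,0,0,0,0,15]
    - [0.07,0.0008,0,0,0,0,15]
    - [0.075,0.0008,0,0,0,0,15]
    - [0.078,0.0008,0,0,0,0,15]
    - [0.08,0.0008,0,0,0,0,15]
    - [0.08,0.0008,0,0,0,0,15]
    - [0.08,0.0008,0,0,0,0,15]

```text
time: 31.75
tool_pos: [0.5853, 0.0014, 0.0955]
tcp_rot: [1.211, 1.206, -1.206]
wrist_force: [1.0, -0.6, -0.5]
width: 0.287
```

Call:
jog_arm:
  rows:
    - [0.0015,0,0,0,0,0,15]
    - [0.0015,0,0,0,0,0,15]
    - [0.0015,0,0,0,0,0,30]
    - [0.0015,0,0,0,0,0,35]
    - [0.0015,0,0,0,0,0,45]
    - [0.0015,0,0,0,0,0,60]
    - [0.0015,0,0,0,0,0,60]
    - [0.0015,0,0,0,0,0,60]
    - [0.0015,0,0,0,0,0,60]
    - [-0.005,0,0,0,0,0,60]
    - [-0.02,0,0,0,0,0,60]
    - [-0.05,0,0,0,0,0,60]
    - [-0.09,0,0,0,0,0,60]
    - [-0.13,0,0,0,0,0,60]
    - [-0.17,0,0,0,0,0,60]
    - [-0.2,0,0,0,0,0,60]
    - [-0.2,0,0,0,0,0,60]

```text
time: 33.45
tool_pos: [0.5878, 0.0013, 0.3041]
tcp_rot: [1.217, 1.196, -1.196]
wrist_force: [0.1, -0.4, 0.2]
width: 0.6
```

```bash
python3 - <<'E'
from seg import *
s=monitor.read_state(); print(s["tool_pos"],s["width"],s["wrist_force"])
pt,Tt=cam("top"); t=imaging.read_camera("top"); e=proj(pt,Tt,[.583,0,.185])
try:
    b=blob(t,e,*CAPS["blue"],win=12); print(e,np.round(b,1),onz(pt,Tt,b[2],b[3],.182))
except Exception as x: print(x)
ps,Ts=cam("scene"); sc=imaging.read_camera("scene"); e=proj(ps,Ts,[.584,.001,.182]); b=blob(sc,e,*CAPS["blue"],win=12); print(e,np.round(b,1),onz(ps,Ts,b[2],b[3],.182))
p,T=cam("wrist"); im=imaging.read_camera("wrist")
cv2.imwrite("pics/v10.png",np.hstack([cv2.resize(im,(400,300)),cv2.resize(sc[140:260,180:300],(300,300),interpolation=cv2.INTER_CUBIC)]))
# bottle caps on steel tray, top view
for n,k,X,w in (("white","red",[.476,-.386,.141],9),("yellow","white",[.459,-.308,.141],9)):
    e=proj(pt,Tt,X); b=blob(t,e,*CAPS[k],win=w); print(n,e,np.round(b,1),onz(pt,Tt,b[2],b[3],.141))
goal([.4424,-.2303,.24],0);goal([.476,-.386,.20],0)
E
```

```text
[0.58775448 0.00132418 0.30409397] 0.6000604540942552 [ 0.06670983 -0.36623118  0.22821587]
(np.float64(274.60102244404146), np.float64(182.0991604529004)) [274.5 182.5 274.7 182.2   5.5  62.5] [ 5.83614267e-01 -3.59045881e-04]
(np.float64(244.62266045964623), np.float64(179.20913221809116)) [245.2 179.3 245.2 179.1   4.3  46. ] [0.58410689 0.00281417]
white (np.float64(431.3273191752003), np.float64(230.25711658164363)) [430.3 230.8 430.  231.    8.1 157.5] [ 0.47413982 -0.38255785]
yellow (np.float64(400.10784833375544), np.float64(236.93326406972608)) [403.7 237.5 401.5 237.5   6.7  68.5] [ 0.45763597 -0.3112906 ]
shift [0.0552, -0.1421, 0.2317] turn [-0.0, -0.0002, -0.005]
shift [0.0953, -0.1087, 0.3874] turn [-0.0, -0.0002, -0.005]
```

View pics/v10.png

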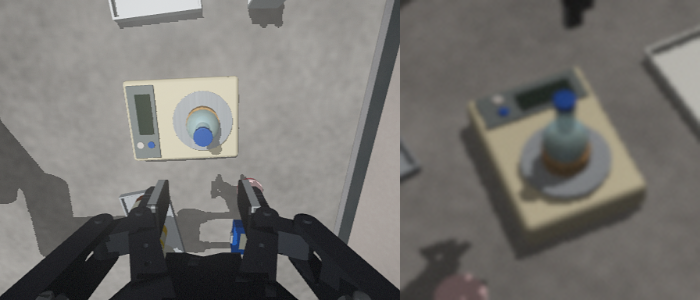

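The flask sits upright in the balance ring (wrist view (203,125), scene view (565,140)). The stopper measures (0.584,0.001) against the ring at (0.584,0.000). Next the bottles go back, amber first, each regrasped at its release pose.

Call:
jog_arm:
  force: 40
  rows:
    - [0,-0.025,0.04,0,0,-0.005,60]
    - [0,-0.05,0.08,0,0,-0.005,60]
    - [0.01,-0.075,0.12,0,0,-0.005,60]
    - [0.03,-0.1,0.16,0,0,-0.005,60]
    - [0.05,-0.125,0.2,0,0,-0.005,60]
    - [0.07,-0.142,0.232,0,0,-0.005,60]
    - [0.11,-0.142,0.232,0,0,-0.005,60]
    - [0.145,-0.142,0.232,0,0,-0.005,60]
    - [0.175,-0.142,0.232,0,0,-0.005,60]
    - [0.2,-0.142,0.232,0,0,-0.005,60]
    - [0.213,-0.142,0.232,0,0,-0.005,60]
    - [0.221,-0.142,0.232,0,0,-0.005,60]
    - [0.221,-0.142,0.232,0,0,-0.005,60]
    - [0.221,-0.142,0.232,0,0,-0.005,60]
    - [0.221,-0.142,0.232,0,0,-0.005,20]
    - [0.221,-0.142,0.232,0,0,-0.005,20]
    - [0.221,-0.142,0.232,0,0,-0.005,20]
    - [0.221,-0.142,0.232,0,0,-0.005,20]
    - [0.221,-0.142,0.232,0,0,-0.005,20]
    - [0.221,-0.142,0.232,0,0,-0.005,20]

```text
time: 35.6
tool_pos: [0.4441, -0.2312, 0.0758]
tcp_rot: [1.209, 1.207, -1.208]
wrist_force: [-2.4, -0.5, 6.8]
width: 0.388
```

```bash
python3 - <<'E'
from h import *
s=monitor.read_state(); print(s["tool_pos"],s["width"],s["wrist_force"])
goal([.4904,.3743,.25],0)
E
```

```text
[ 0.44412948 -0.23119363  0.07575802] 0.38798736616660745 [-2.38076075 -0.49343498  6.80709688]
shift [-0.1749, 0.0466, -0.6053] turn [0.0001, 0.0012, -0.0018]
```

Call:
jog_arm:
  force: 60
  rows:
    - [0,0,0,0,0,0,20]
    - [-0.02,0,0,0,0,0,20]
    - [-0.05,0,0,0,0,0,20]
    - [-0.09,0,0,0,0,0,20]
    - [-0.13,0,0,0,0,0,20]
    - [-0.16,0,0,0,0,0,20]
    - [-0.175,0.001,-0.01,0,0,0,20]
    - [-0.175,0.002,-0.03,0,0,0,20]
    - [-0.175,0.004,-0.06,0,0,0,20]
    - [-0.175,0.007,-0.095,0,0,0,20]
    - [-0.175,0.01,-0.13,0,0,0,20]
    - [-0.175,0.013,-0.17,0,0,0,20]
    - [-0.175,0.016,-0.21,0,0,0,20]
    - [-0.175,0.019,-0.25,0,0,0,20]
    - [-0.175,0.022,-0.29,0,0,0,20]
    - [-0.175,0.025,-0.33,0,0,0,20]
    - [-0.175,0.028,-0.365,0,0,0,20]
    - [-0.175,0.03,-0.395,0,0,0,20]
    - [-0.175,0.032,-0.415,0,0,0,20]
    - [-0.175,0.033,-0.425,0,0,0,20]

```text
time: 37.6
tool_pos: [0.4752, 0.196, 0.2483]
tcp_rot: [1.206, 1.21, -1.209]
wrist_force: [0.6, -0.6, -2.8]
width: 0.388
```

```bash
python3 - <<'E'
from h import *
s=monitor.read_state(); print(s["tool_pos"],s["width"],s["wrist_force"])
goal([.4904,.3735,.0752],0)
E
```

```text
[0.47523169 0.19602888 0.24828965] 0.3875137764182414 [ 0.55573416 -0.61034322 -2.76581805]
shift [0.1728, 0.0159, -0.1777] turn [0.0025, 0.0015, 0.0015]
```

Call:
jog_arm:
  rows:
    - [0,0.003,-0.03,0.0025,0,0,20]
    - [0,0.006,-0.065,0.0025,0,0,20]
    - [0,0.009,-0.1,0.0025,0,0,20]
    - [0,0.012,-0.135,0.0025,0,0,20]
    - [0.01,0.015,-0.16,0.0025,0,0,20]
    - [0.03,0.016,-0.174,0.0025,0,0,20]
    - [0.06,0.016,-0.178,0.0025,0,0,20]
    - [0.09,0.016,-0.178,0.0025,0,0,20]
    - [0.12,0.016,-0.178,0.0025,0,0,20]
    - [0.143,0.016,-0.178,0.0025,0,0,20]
    - [0.157,0.016,-0.178,0.0025,0,0,20]
    - [0.166,0.016,-0.178,0.0025,0,0,20]
    - [0.171,0.016,-0.178,0.0025,0,0,20]
    - [0.1735,0.016,-0.178,0.0025,0,0,20]
    - [0.1735,0.016,-0.178,0.0025,0,0,20]
    - [0.1735,0.016,-0.178,0.0025,0,0,20]

```text
time: 39.2
tool_pos: [0.4916, 0.3746, 0.076]
tcp_rot: [1.21, 1.209, -1.208]
wrist_force: [0.2, -0.1, -0.3]
width: 0.379
```

Call:
jog_arm:
  rows:
    - [0,0,0,0,0,0,60]
    - [0,0,0,0,0,0,60]
    - [0,0,0,0,0,0,60]
    - [0,0,0,0,0,0,60]
    - [-0.01,0,0,0,0,0,60]
    - [-0.04,0,0,0,0,0,60]
    - [-0.08,0,0,0,0,0,60]
    - [-0.12,0,0.01,0,0,0,60]
    - [-0.16,-0.002,0.05,0,0,0,60]
    - [-0.17,-0.005,0.1,0,0,0,60]
    - [-0.17,-0.009,0.15,0,0,0,60]
    - [-0.17,-0.013,0.2,0,0,0,60]
    - [-0.17,-0.017,0.25,0,0,0,60]
    - [-0.17,-0.02,0.3,0,0,0,60]
    - [-0.17,-0.023,0.35,0,0,0,60]
    - [-0.17,-0.026,0.4,0,0,0,60]
    - [-0.17,-0.028,0.45,0,0,0,60]
    - [-0.17,-0.03,0.5,0,0,0,60]
    - [-0.17,-0.03,0.55,0,0,0,60]

```text
time: 41.1
tool_pos: [0.4611, -0.1702, 0.2471]
tcp_rot: [1.21, 1.207, -1.207]
wrist_force: [0.6, 0.2, 0.5]
width: 0.599
```

```bash
python3 - <<'E'
from h import *
s=monitor.read_state(); print(s["tool_pos"],s["width"],s["wrist_force"])
goal([.4593,-.3081,.0725],0)
E
```

```text
[ 0.46106546 -0.1701874   0.24710686] 0.5986649988513602 [0.56077899 0.16680378 0.47099607]
shift [0.1747, -0.0022, 0.1378] turn [-0.0002, 0.0004, -0.0029]
```

Next is yellow.

Call:
jog_arm:
  force: 40
  rows:
    - [0,-0.001,0.04,0,0,0,60]
    - [0,-0.002,0.085,0,0,0,60]
    - [0.01,-0.002,0.12,0,0,0,60]
    - [0.04,-0.002,0.138,0,0,0,60]
    - [0.08,-0.002,0.138,0,0,0,60]
    - [0.115,-0.002,0.138,0,0,0,60]
    - [0.143,-0.002,0.138,0,0,0,60]
    - [0.161,-0.002,0.138,0,0,0,60]
    - [0.17,-0.002,0.138,0,0,0,60]
    - [0.174,-0.002,0.138,0,0,0,60]
    - [0.174,-0.002,0.138,0,0,0,60]
    - [0.174,-0.002,0.138,0,0,0,60]
    - [0.174,-0.002,0.138,0,0,0,20]
    - [0.174,-0.002,0.138,0,0,0,20]
    - [0.174,-0.002,0.138,0,0,0,20]
    - [0.174,-0.002,0.138,0,0,0,20]
    - [0.174,-0.002,0.138,0,0,0,20]
    - [0.174,-0.002,0.138,0,0,0,20]

```text
time: 42.9
tool_pos: [0.4602, -0.309, 0.0747]
tcp_rot: [1.21, 1.205, -1.207]
wrist_force: [-1.1, 0.8, 6.6]
width: 0.382
```

```bash
python3 - <<'E'
from h import *
s=monitor.read_state(); print(s["tool_pos"],s["width"],s["wrist_force"])
goal([.5073,.2435,.25],0)
E
```

```text
[ 0.460225   -0.30899524  0.07466607] 0.3824720348593546 [-1.05151264  0.82443329  6.61671771]
shift [-0.1762, 0.0478, -0.5522] turn [-0.0001, 0.0019, -0.0044]
```

Call:
jog_arm:
  force: 60
  rows:
    - [0,0,0,0,0,0,20]
    - [-0.02,0,0,0,0,0,20]
    - [-0.05,0,0,0,0,0,20]
    - [-0.09,0,0,0,0,0,20]
    - [-0.13,0,0,0,0,0,20]
    - [-0.16,0,0,0,0,0,20]
    - [-0.175,0.001,-0.01,0,0,0,20]
    - [-0.175,0.002,-0.03,0,0,0,20]
    - [-0.175,0.004,-0.06,0,0,0,20]
    - [-0.175,0.007,-0.095,0,0,0,20]
    - [-0.175,0.01,-0.13,0,0,0,20]
    - [-0.175,0.013,-0.17,0,0,0,20]
    - [-0.175,0.016,-0.21,0,0,0,20]
    - [-0.175,0.019,-0.25,0,0,0,20]
    - [-0.175,0.022,-0.29,0,0,0,20]
    - [-0.175,0.025,-0.33,0,0,0,20]
    - [-0.175,0.028,-0.365,0,0,0,20]
    - [-0.175,0.03,-0.395,0,0,0,20]
    - [-0.175,0.032,-0.415,0,0,0,20]
    - [-0.175,0.033,-0.425,0,0,0,20]

```text
time: 44.9
tool_pos: [0.4909, 0.1185, 0.247]
tcp_rot: [1.207, 1.208, -1.208]
wrist_force: [-0.4, 0.2, -2.7]
width: 0.382
```

```bash
python3 - <<'E'
from h import *
s=monitor.read_state(); print(s["tool_pos"],s["width"],s["wrist_force"])
goal([.5073,.2426,.0742],0)
E
```

```text
[0.49092179 0.11847185 0.24698652] 0.3819573326776573 [-0.41058115  0.22590205 -2.72902759]
shift [0.1726, 0.0165, -0.1244] turn [0.0023, 0.0017, -0.001]
```

Call:
jog_arm:
  rows:
    - [0,0.004,-0.03,0.0025,0,0,20]
    - [0,0.009,-0.065,0.0025,0,0,20]
    - [0.003,0.014,-0.1,0.0025,0,0,20]
    - [0.015,0.0165,-0.118,0.0025,0,0,20]
    - [0.035,0.0165,-0.1245,0.0025,0,0,20]
    - [0.06,0.0165,-0.1245,0.0025,0,0,20]
    - [0.09,0.0165,-0.1245,0.0025,0,0,20]
    - [0.12,0.0165,-0.1245,0.0025,0,0,20]
    - [0.143,0.0165,-0.1245,0.0025,0,0,20]
    - [0.157,0.0165,-0.1245,0.0025,0,0,20]
    - [0.166,0.0165,-0.1245,0.0025,0,0,20]
    - [0.171,0.0165,-0.1245,0.0025,0,0,20]
    - [0.1735,0.0165,-0.1245,0.0025,0,0,20]
    - [0.1735,0.0165,-0.1245,0.0025,0,0,20]
    - [0.1735,0.0165,-0.1245,0.0025,0,0,20]

```text
time: 46.4
tool_pos: [0.5086, 0.2433, 0.0749]
tcp_rot: [1.211, 1.206, -1.207]
wrist_force: [-1.5, -0.5, 0.7]
width: 0.383
```

Call:
jog_arm:
  rows:
    - [0,0,0,0,0,0,60]
    - [0,0,0,0,0,0,60]
    - [0,0,0,0,0,0,60]
    - [0,0,0,0,0,0,60]
    - [-0.01,0,0,0,0,0,60]
    - [-0.04,0,0,0,0,0,60]
    - [-0.08,0,0,0,0,0,60]
    - [-0.12,0,0.01,0,0,0,60]
    - [-0.16,-0.002,0.05,0,0,0,60]
    - [-0.17,-0.006,0.1,0,0,0,60]
    - [-0.17,-0.012,0.15,0,0,0,60]
    - [-0.17,-0.018,0.2,0,0,0,60]
    - [-0.17,-0.024,0.25,0,0,0,60]
    - [-0.17,-0.03,0.3,0,0,0,60]
    - [-0.17,-0.03,0.35,0,0,0,60]
    - [-0.17,-0.03,0.4,0,0,0,60]
    - [-0.17,-0.03,0.45,0,0,0,60]
    - [-0.17,-0.03,0.5,0,0,0,60]

```text
time: 48.2
tool_pos: [0.4775, -0.2508, 0.2461]
tcp_rot: [1.211, 1.204, -1.206]
wrist_force: [0.4, -0.2, 0.1]
width: 0.6
```

```bash
python3 - <<'E'
from h import *
s=monitor.read_state(); print(s["tool_pos"],s["width"],s["wrist_force"])
goal([.4755,-.386,.0725],0)
E
```

```text
[ 0.47754041 -0.25084234  0.24608842] 0.600310645319601 [ 0.39909439 -0.24916693  0.09039711]
shift [0.1737, -0.0029, 0.135] turn [-0.0005, 0.0011, -0.0051]
```

Now white.

Call:
jog_arm:
  force: 40
  rows:
    - [0,-0.001,0.04,0,0,0,60]
    - [0,-0.002,0.085,0,0,0,60]
    - [0.01,-0.0025,0.12,0,0,0,60]
    - [0.04,-0.0025,0.135,0,0,0,60]
    - [0.08,-0.0025,0.135,0,0,0,60]
    - [0.115,-0.0025,0.135,0,0,0,60]
    - [0.143,-0.0025,0.135,0,0,0,60]
    - [0.16,-0.0025,0.135,0,0,0,60]
    - [0.169,-0.0025,0.135,0,0,0,60]
    - [0.173,-0.0025,0.135,0,0,0,60]
    - [0.173,-0.0025,0.135,0,0,0,60]
    - [0.173,-0.0025,0.135,0,0,0,60]
    - [0.173,-0.0025,0.135,0,0,0,20]
    - [0.173,-0.0025,0.135,0,0,0,20]
    - [0.173,-0.0025,0.135,0,0,0,20]
    - [0.173,-0.0025,0.135,0,0,0,20]
    - [0.173,-0.0025,0.135,0,0,0,20]
    - [0.173,-0.0025,0.135,0,0,0,20]

```text
time: 50.0
tool_pos: [0.4769, -0.3868, 0.0749]
tcp_rot: [1.211, 1.202, -1.206]
wrist_force: [0.2, -0.1, 5.9]
width: 0.383
```

Call:
jog_arm:
  force: 60
  rows:
    - [0,0,0,0,0,0,20]
    - [-0.02,0,0,0,0,0,20]
    - [-0.05,0,0,0,0,0,20]
    - [-0.09,0,0,0,0,0,20]
    - [-0.13,0,0,0,0,0,20]
    - [-0.16,0,0,0,0,0,20]
    - [-0.175,-0.001,-0.01,0,0,0,20]
    - [-0.175,-0.002,-0.03,0,0,0,20]
    - [-0.175,-0.003,-0.06,0,0,0,20]
    - [-0.175,-0.004,-0.095,0,0,0,20]
    - [-0.175,-0.005,-0.13,0,0,0,20]
    - [-0.175,-0.007,-0.17,0,0,0,20]
    - [-0.175,-0.008,-0.21,0,0,0,20]
    - [-0.175,-0.01,-0.25,0,0,0,20]
    - [-0.175,-0.011,-0.29,0,0,0,20]
    - [-0.175,-0.012,-0.33,0,0,0,20]
    - [-0.175,-0.013,-0.37,0,0,0,20]
    - [-0.175,-0.014,-0.405,0,0,0,20]
    - [-0.175,-0.015,-0.43,0,0,0,20]
    - [-0.175,-0.015,-0.44,0,0,0,20]

```text
time: 52.0
tool_pos: [0.4575, 0.0567, 0.2451]
tcp_rot: [1.206, 1.208, -1.207]
wrist_force: [0.1, 0.4, -2.3]
width: 0.378
```

```bash
python3 - <<'E'
from h import *
s=monitor.read_state(); print(s["tool_pos"],s["width"],s["wrist_force"])
goal([.4513,.301,.0742],0)
E
```

```text
[0.45749652 0.05667743 0.24507693] 0.37772537438829584 [ 0.06118876  0.37211038 -2.32710095]
shift [0.1704, -0.0057, -0.2447] turn [0.003, 0.0021, -0.0014]
```

Call:
jog_arm:
  rows:
    - [0,-0.001,-0.03,0.003,0.002,0,20]
    - [0,-0.002,-0.065,0.003,0.002,0,20]
    - [0,-0.003,-0.105,0.003,0.002,0,20]
    - [0,-0.004,-0.145,0.003,0.002,0,20]
    - [0,-0.005,-0.185,0.003,0.002,0,20]
    - [0,-0.0055,-0.215,0.003,0.002,0,20]
    - [0,-0.0055,-0.237,0.003,0.002,0,20]
    - [0.015,-0.0055,-0.2445,0.003,0.002,0,20]
    - [0.04,-0.0055,-0.2445,0.003,0.002,0,20]
    - [0.07,-0.0055,-0.2445,0.003,0.002,0,20]
    - [0.1,-0.0055,-0.2445,0.003,0.002,0,20]
    - [0.13,-0.0055,-0.2445,0.003,0.002,0,20]
    - [0.15,-0.0055,-0.2445,0.003,0.002,0,20]
    - [0.162,-0.0055,-0.2445,0.003,0.002,0,20]
    - [0.168,-0.0055,-0.2445,0.003,0.002,0,20]
    - [0.171,-0.0055,-0.2445,0.003,0.002,0,20]
    - [0.171,-0.0055,-0.2445,0.003,0.002,0,20]
    - [0.171,-0.0055,-0.2445,0.003,0.002,0,20]

```text
time: 53.8
tool_pos: [0.4513, 0.3008, 0.075]
tcp_rot: [1.211, 1.208, -1.208]
wrist_force: [-4.4, -0.7, 5.2]
width: 0.382
```

Call:
jog_arm:
  rows:
    - [0,0,0,0,0,0,60]
    - [0,0,0,0,0,0,60]
    - [0,0,0,0,0,0,60]
    - [0,0,0,0,0,0,60]
    - [-0.01,0,0,0,0,0,60]
    - [-0.04,0,0,0,0,0,60]
    - [-0.08,0,0,0,0,0,60]
    - [-0.12,0,0,0,0,0,60]
    - [-0.16,0.01,0.01,0,0,0,60]
    - [-0.2,0.02,0.04,0,0,0,60]
    - [-0.24,0.03,0.07,0,0,0,60]
    - [-0.28,0.03,0.085,0,0,0,60]
    - [-0.285,0.03,0.085,0,0,0,60]
    - [-0.285,0.03,0.085,0,0,0,60]
    - [-0.285,0.03,0.085,0,0,0,60]

```text
time: 55.3
tool_pos: [0.4803, 0.2158, 0.3589]
tcp_rot: [1.209, 1.209, -1.209]
wrist_force: [-0.4, -0.4, -0.6]
width: 0.601
```

```bash
python3 - <<'E'
from seg import *
s=monitor.read_state(); print(s["time"],s["tool_pos"],s["width"],s["wrist_force"])
p,T=cam("wrist"); im=imaging.read_camera("wrist"); t=imaging.read_camera("top"); sc=imaging.read_camera("scene")
CAPS["amb"]=((0,0,40),(179,60,115)); pt,Tt=cam("top")
for n,k,X,w in (("white","red",[.452,.302,.141],18),("yellow","white",[.507,.243,.141],18),("amber","amb",[.489,.3756,.141],14)):
    e=proj(p,T,X); b=blob(im,e,*CAPS[k],win=w); print(n,"wrist",np.round(b,1),onz(p,T,b[2],b[3],.141).round(4),"start",X[:2])
for n,k,sd,w in (("white","red",(151,239),7),("yellow","white",(176,217),7),("amber","black",(122,223),9)):
    b=blob(t,sd,*CAPS[k],win=w); print(n,"top",np.round(b,1),onz(pt,Tt,b[2],b[3],.141).round(4))
b=blob(t,(274.6,182),*CAPS["blue"],win=12); print("flask top",onz(pt,Tt,b[2],b[3],.182))
t0=cv2.imread("pics/top0.png")
b=blob(t0,(122,223),*CAPS["black"],win=9); print("amber top at start",np.round(b,1),onz(pt,Tt,b[2],b[3],.141).round(4))
cv2.imwrite("pics/v12.png",np.vstack([np.hstack([cv2.resize(im,(400,300)),cv2.resize(t[135:285,75:275],(400,300),interpolation=cv2.INTER_CUBIC)]),np.hstack([cv2.resize(sc,(400,300)),cv2.resize(sc[110:240,200:373],(400,300),interpolation=cv2.INTER_CUBIC)])]))
E
```

```text
55.3 [0.48030808 0.21577051 0.35887109] 0.6006108191599482 [-0.35371541 -0.40378853 -0.5806511 ]
white wrist [239.7  95.8 239.5  95.9  12.4 423.5] [0.4521 0.3023] start [0.452, 0.302]
yellow wrist [278.  137.7 278.3 137.5  12.2 422. ] [0.5078 0.2444] start [0.507, 0.243]
amber wrist [266.4  37.  266.   37.   14.  552. ] [0.4889 0.3756] start [0.489, 0.3756]
white top [151.  239.2 150.8 239.    6.8 123. ] [0.4495 0.2987]
yellow top [177.7 222.8 177.5 222.5   2.5   3. ] [0.4906 0.2362]
amber top [122.5 223.8 122.5 223.    8.5 175. ] [0.4883 0.3707]Traceback (most recent call last):
  File "<stdin>", line 9, in <module>
  File "seg.py", line 7, in blob
    c=max(cv2.findContours(m,cv2.RETR_EXTERNAL,cv2.CHAIN_APPROX_NONE)[0],key=cv2.contourArea)
ValueError: max() iterable argument is empty
```

```bash
python3 - <<'E'
from seg import *
im=imaging.read_camera("wrist"); sc=imaging.read_camera("scene"); ps,Ts=cam("scene")
cv2.imwrite("pics/v12.png",np.hstack([cv2.resize(im,(400,300)),cv2.resize(sc[110:240,200:373],(400,300),interpolation=cv2.INTER_CUBIC)]))
e=proj(ps,Ts,[.584,.001,.182]); b=blob(sc,e,*CAPS["blue"],win=12); print("flask scene",np.round(b,1),onz(ps,Ts,b[2],b[3],.182))
E
```

```text
flask scene [245.1 179.7 245.  179.7   3.4  30. ] [0.58620541 0.00138559]
```

View pics/v12.png

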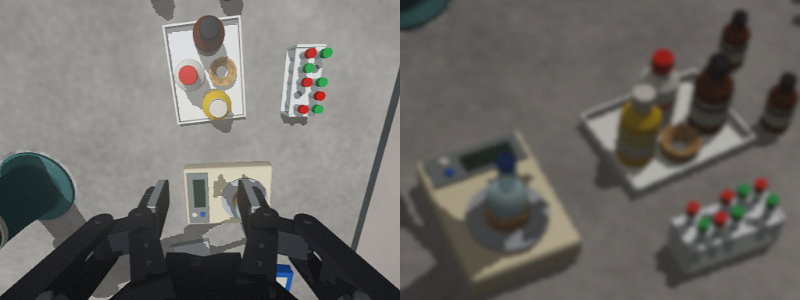

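All three bottles stand upright in the white tray around the empty ring. The flask is upright in the balance ring (scene view (508,185)), and the arm is clear, so I'm handing in.

```bash
python3 -c "
from workcell import finish_job
print(finish_job())"
```

```text
the job is handed in; nothing more can be done
None
```

I moved all three bottles onto the steel tray, seated the flask in the cork ring on the balance, put each bottle back where it stood, and handed the job in at about 55 s.

**Last checks**
- **Bottles:** the last wrist picture puts each one within about 2 mm of its measured start, upright and released.
- **Flask:** it stands upright in the ring. Its stopper measured (0.584, 0.001) against the ring at (0.584, 0.000) just after release. The last scene view reads (0.586, 0.001) from a partly shadowed stopper.
- **Bystanders:** the tube rack looks untouched in the last pictures. I did not measure it, the petri dish or the slide box at the end, but the arm never went near them.

**What failed or disagreed**
- **First grip:** the first grip on the white bottle closed on air above its cap. The real finger ends lie about 42 mm behind the reported tool point, so I corrected for that in every later grasp.
- **Final top view:** this check was only partly usable. The arm probably blocked it: yellow's cap showed only a 3-pixel patch and the flask was not found. White and amber read within about 1 mm of their top-view start values.
- **Cameras:** the top and wrist cameras differed by about 2–4 mm throughout.

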